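Set the fragile bisque tumbler on the banding wheel

TASK

Pick the tall, straight tumbler without a handle off the ware board and set it upright in the middle of the round banding wheel, ready for decorating. It is thin, fragile bisque: squeeze it with as light a grip as will hold it (no more than about 40 N on either side) and lower it softly onto the wheel, no dropping and no pressing down, then let go. Leave the short beaker and the handled mug where they stand.

Things in the scene. Friction and masses are not known exactly. Their poses are not given: they have to be found in the camera images.
- tumbler: The fragile tumbler: straight open cup of buff bisque on the ware board, 110 mm tall, 52 mm outside diameter (foot 46 mm, lowest 10 mm), wall 4 mm, no handle, 110 to 220 g; tallest and slimmest of the three pieces. A grip of 20 N a side holds it; over 50 N a side, or over 30 N pressed down on the wheel, breaks it. Origin: centre of its underside; z up through the mouth.
- wheel: Banding wheel (small turntable) standing fixed on the bench; it does not turn. Flat round aluminium top 180 mm in diameter with turned rings around its middle, on a dark steel stem and foot. Origin: on the bench under the wheel's centre; the flat top lies 70 mm above the origin, z up.
- beaker: Short flared beaker of the same bisque, 62 mm tall, 68 mm across the rim, no handle; a bystander on the same ware board. Origin: centre of its underside. The ware board is an 18 mm thick plywood plank, 140 by 420 mm, fixed, its top 18 mm above the bench; the three pieces stand in a row along it, about 130 mm apart in any order.
- mug: Mug of the same bisque, 82 mm tall, 72 mm diameter, with a loop handle that reaches 63 mm from its axis along its own +x; a bystander on the same ware board. Origin: centre of its underside.
Mind the look-alikes: they are no part of the job. Several things have the shape of the wheel; the one meant has the colours described above.

How it is judged:
On the way:
1. the tumbler is lifted clear of the ware board (height (world z) of tumbler above 0.05 m), for 0.2 s.
At the end, for the whole second after the job is handed in: The tumbler stands upright (within 6 degrees) and at rest on the banding wheel's top, its centre within 20 mm of the wheel's centre, released; the beaker and the mug are within 20 mm of where they stood (horizontal distance between tumbler and wheel below 0.02 m and z of tumbler in the frame of wheel between 0.065 and 0.075 m and angle between tumbler's own z axis and vertical below 0.1 rad and linear speed of tumbler below 0.02 m/s and distance of each of beaker, mug from where it was at the start of the episode below 0.02 m); the robot touches nothing.
It fails at once if the tumbler is squeezed too hard: over 50 N on each side, 100 N for both fingers together (contact force between the fingers and tumbler above 100 N).
It fails at once if the tumbler is bumped or pressed on the wheel with over 30 N (contact force between tumbler and wheel above 30 N).
It fails at once if the tumbler is let go more than 10 mm above the wheel (contact force between the fingers and tumbler below 0.1 N and z of tumbler in the frame of wheel above 0.08 m).
It fails at once if the tumbler is tipped by more than 20 degrees (angle between tumbler's own z axis and vertical above 0.35 rad).
It fails at once if the beaker or the mug is disturbed (distance of any of beaker, mug from where it was at the start of the episode above 0.02 m).
It also fails if it takes over 48 s, if anything falls off the work surface, if the arm or the gripper's body presses on something with over 40 N, if the wrist force passes 120 N, or if a joint passes its speed limit or range.

ROBOT

A 6-joint arm with a two-finger parallel gripper is mounted at the origin on the work surface. World frame = base frame: x ahead of the robot, y to its left, z up, the work surface at z = 0. Lengths are in m, angles in rad, forces in N, time in s.
With the tool pointing down it reaches from about 0.25 to 0.775 m from the base axis. Payload 8.9 kg.
Tool frame: the origin (TCP) lies between the finger pads; the fingertips stand 17 mm ahead of it and the grasp point (between the pads) lies 2 mm behind it; z points along the fingers, y is the line along which they close (so a half turn about z gives the same grasp; the last joint's range is limited). The gripper opens to 85 mm and grips with 20 to 120 N. Pads are 22 mm wide; open, the fingers measure 114 mm over their backs; the gripper's body (76 mm by 85 mm) begins 54 mm behind the grasp point. The pads swing forward as they close: fully open they stand 13 mm farther back than shut.
Start: joints at [1.171, 0.291, -0.153, 1.127, 0, 1.431], TCP at [0.135, 0.507, 0.218] pointing down, gripper open.
Joint ranges: [-2.52, 2.52], [-0.91, 1.74], [-1.3, 1.37], [-1.96, 2.02], [-1.52, 1.47], [-3.14, 3.14]. Speed limits (rad/s): [2.22, 2.22, 2.79, 3.14, 3.14, 3.14].

INTERFACE

Orientations are given as a rotation vector (axis times angle).
In Python, from rig import bot gives the robot as it stands. The module is installed in compiled form; this text tells all that it offers. Calls block until the motion is done:
- bot.reach(position, orientation): joint-space move of the TCP to a pose.
- bot.move_l(position, v=0.15, rotation=None, force_limit=None): straight line of the TCP; rotation=None keeps the orientation; v is the mean speed in m/s. With force_limit (N) it stops when the force on the tool has changed by that much, and returns True; else False.
- bot.set_joints(angles): joint-space move.
- bot.command_gripper(opening): opening from 0.0 (shut) to 1.0 (fully open); the grip force is fixed at half the most; returns when the fingers have stopped.
- bot.dwell(seconds).
- bot.ik(position, orientation): joint angles nearest the present ones, or None.
- bot.get_obs(): the state.
- bot.read_camera(name): name is "scene" or "top"; returns the picture (420x560x3 uint8, red, green, blue); there is no depth.
- bot.get_calibration(name): a dict with "vertical_fov" (degrees; the focal length in pixels is half the picture's height over the tangent of half this angle, whatever the lens; pixels are square), "cx", "cy" (the principal point, pixels), "k1" (the pictures are not rectified: a ray, as slopes to the right and down, at radius r is drawn at 1 + k1 r^2 times it, then the intrinsics apply), "R" (3x3) and "t" (3): a world point X has camera coordinates R X + t. Camera axes: x right, y down, z forward; pixel columns grow to the right and rows downward; lengths in m; the calibration is good to about 2 mm. A picture is of the moment at which its call begins. get_calibration takes no time and is no camera call.
A pose or a line that the arm cannot do raises bot.Unreachable and nothing moves.
- bot.job_done(): hands the job in; it is judged then, once.
The state is a dict: "time": time; "q": joint angles; "joint_vel": joint speeds; "tau": joint torques, N m; "ee_pos": TCP position; "eef_rot": TCP orientation; "force": force on the tool from outside, world axes, zero at the start; "wrist_torque": the same for the moment, N m; "finger_gap": opening from 0.0 (shut) to 1.0 (fully open); "gripper_force": force on a finger pad.
Only numpy, scipy, OpenCV 4.12 (cv2) and the standard library are available. Lean on these libraries where they do the work, as an engineer would, in place of code of your own. Each camera call takes 0.05 s, during which the arm holds its last target. There are 200 camera calls.

## Working session

There is one attempt and no reset: what is moved stays moved. The work goes in short steps, each a Python script; the robot and the scene stay as the last script left them, time stands still between calls to the robot, and variables do not carry over. Pictures are saved under pics/ and viewed, at most 10 in all, crops included, and the job is handed in when it is done.

```bash
mkdir -p pics
python3 - <<'E'
from rig import bot
import cv2,numpy as np
for n in("scene","top"):
    cv2.imwrite(f"pics/{n}0.png",bot.read_camera(n)[:,:,::-1]); c=bot.get_calibration(n);print(n,c, -np.array(c["R"]).T@np.array(c["t"]))
o=bot.get_obs();print(o)
E
```

```text
scene {'vertical_fov': 44.333556278194024, 'cx': 277.6448872250037, 'cy': 213.1567981715706, 'k1': -0.0928677051828167, 'R': array([[-0.69886924,  0.71513012,  0.0130648 ],
       [ 0.58790027,  0.58474428, -0.55896995],
       [-0.40737582, -0.38296611, -0.82908498]]), 't': array([ 0.37093728, -0.28140704,  1.45544122])} [1.01758749 0.45666739 1.04454015]
top {'vertical_fov': 43.22446624210272, 'cx': 281.8030331835966, 'cy': 204.83990587276872, 'k1': 0.02887020540882139, 'R': array([[-0.02544053, -0.99947128,  0.02024677],
       [-0.99560752,  0.02350632, -0.09062621],
       [ 0.09010236, -0.02246342, -0.99567914]]), 't': array([0.01239175, 0.53114951, 1.43349615])} [0.39997031 0.03210105 1.47518739]
{'time': 0.1, 'q': array([ 1.17069149e+00,  2.91244393e-01, -1.53979290e-01,  1.12671218e+00,
       -1.37680711e-05,  1.43151234e+00]), 'joint_vel': array([-0.0015442 , -0.00160381,  0.00269035, -0.00081452, -0.00043102,
       -0.00148374]), 'tau': array([ 1.50387670e-03, -5.37982213e+01,  3.31916356e+01,  9.42863437e-03,
       -1.39645072e-04, -2.09476852e-06]), 'ee_pos': array([0.13522813, 0.50689509, 0.21730583]), 'eef_rot': array([-4.08498313e-01, -3.11462780e+00,  1.73087249e-03]), 'force': array([ 0.35534907, -0.64263784, -0.1569809 ]), 'wrist_torque': array([-0.02390809, -0.00371662, -0.00053163]), 'gripper_force': 0.0, 'finger_gap': 0.9971037148863179}
```

View pics/scene0.png

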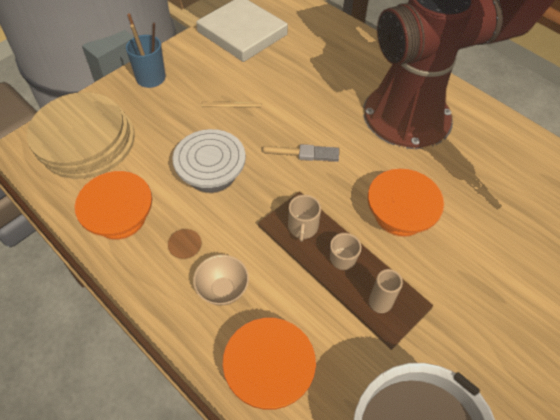

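View pics/top0.png

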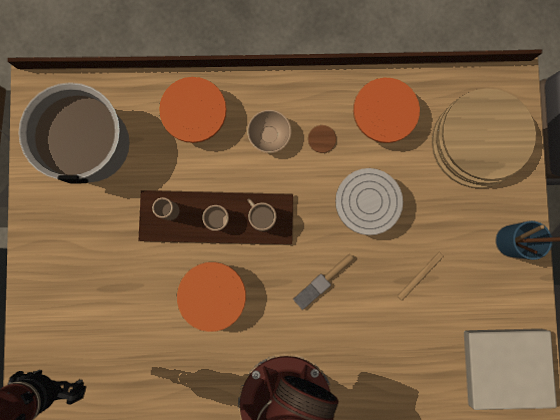

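Look-alikes, by top-view pixel:
- **Tumbler:** the candidates are the slim tall cup (163,207), the short beaker (215,217) and the handled mug (262,215). I choose (163,207), which is (386,290) in the scene view.
- **Wheel:** the candidates are the grey ringed disc (370,201), orange discs at (192,109), (386,110) and (211,296), and a wooden disc at (488,135). I choose the grey one.

I'll check this in a close crop.

Run:
```python
import cv2,numpy as np
t=cv2.imread("pics/top0.png");s=cv2.imread("pics/scene0.png")
a=cv2.resize(t[185:250,135:215],(400,325),interpolation=cv2.INTER_CUBIC)
b=cv2.resize(s[260:325,350:430],(400,325),interpolation=cv2.INTER_CUBIC)
c=cv2.resize(t[160:245,325:415],(360,340)[:2] and (290,274),interpolation=cv2.INTER_CUBIC)
d=cv2.resize(s[120:200,165:255],(306,272),interpolation=cv2.INTER_CUBIC)
im=np.zeros((600,800,3),np.uint8);im[:325,:400]=a;im[:325,400:]=b;im[325:599,:290]=c;im[325:597,400:706]=d
cv2.imwrite("pics/crop.png",im)
```

```text
(no output)
```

View pics/crop.png

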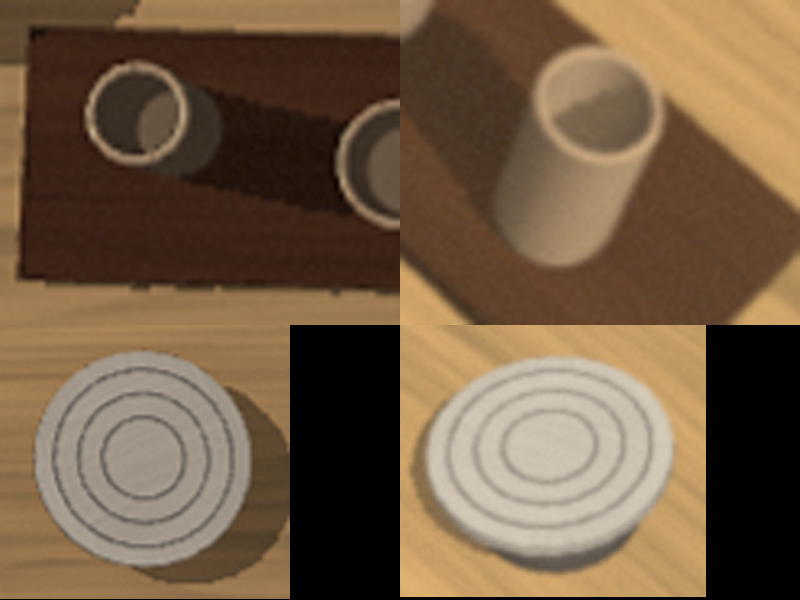

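The crop confirms both choices. The tumbler is a slim, handleless cup, with its rim centre at top (162.4,207.6) and scene (389.6,280.4). The wheel is grey with rings, centred at top (369.4,201.3) and scene (209.1,155.9).

```bash
cat > h.py <<'E'
from rig import bot
import cv2,numpy as np
def world(cam,uv,z):
    c=bot.get_calibration(cam);f=210/np.tan(np.radians(c["vertical_fov"]/2))
    K=np.array([[f,0,c["cx"]],[0,f,c["cy"]],[0,0,1.]]);R=np.array(c["R"]);t=np.array(c["t"])
    n=cv2.undistortPoints(np.array([[uv]],float),K,np.array([c["k1"],0,0,0.]))[0,0]
    d=R.T@[n[0],n[1],1];o=-R.T@t
    return (o+d*(z-o[2])/d[2])[:2]
E
python3 - <<'E'
from h import *
print("tumb",world("top",(162,207.2),.128),world("scene",(389.2,280),.128))
print("wheel",world("top",(369,201),.07),world("scene",(208.8,155.6),.07))
print("beaker",world("top",(215,217.5),.08),world("scene",(345,248),.08),"mug",world("top",(262,216),.1))
print("board",[world("top",p,.018) for p in((142,191),(139,241),(293,195),(292,244))])
E
```

```text
tumb [0.52304661 0.3056766 ] [0.52541595 0.30277443]
wheel [ 0.53192757 -0.23275538] [ 0.53605052 -0.23371228]
beaker [0.49695263 0.17714139] [0.50583734 0.17828643] mug [0.4965203 0.0532715]
board [array([0.5790696 , 0.38229749]), array([0.44217364, 0.39058226]), array([ 0.55843332, -0.03244738]), array([ 0.42334464, -0.02599947])]
```

Run:
```python
from h import *
from scipy.spatial.transform import Rotation as Ro
q0=bot.get_obs()["q"]
best=None
for s in(1,-1):
    y=np.array([s,0,0.]);z=np.array([0,0,-1.]);R=np.c_[np.cross(y,z),y,z]
    rv=Ro.from_matrix(R).as_rotvec()
    qs=[bot.ik(p,rv) for p in([.524,.304,.25],[.524,.304,.095],[.534,-.233,.30],[.534,-.233,.15])]
    print(s,[None if q is None else np.round(q,2) for q in qs])
    if all(q is not None for q in qs) and (best is None or abs(qs[0][5]-q0[5])<best[0]): best=(abs(qs[0][5]-q0[5]),rv)
rv=best[1]; np.save("rv.npy",rv)
bot.reach([.524,.304,.25],rv)
print(bot.move_l([.524,.304,.097],v=.12,force_limit=8))
o=bot.get_obs();print(o["time"],o["ee_pos"],o["eef_rot"],o["force"],o["finger_gap"],o["gripper_force"])
cv2.imwrite("pics/g1.png",np.hstack([cv2.resize(bot.read_camera("scene")[230:340,330:450,::-1],(400,367),interpolation=2),cv2.resize(bot.read_camera("top")[160:270,110:230,::-1],(400,367),interpolation=2)]))
```

```text
1 [array([0.41, 0.44, 0.14, 1.28, 0.  , 1.98]), array([ 0.41,  0.53, -0.12,  0.92,  0.  ,  1.98]), array([-0.54,  0.38,  0.19,  1.38,  0.  ,  1.03]), array([-0.54,  0.44, -0.11,  1.02,  0.  ,  1.03])]
-1 [array([ 0.41,  0.44,  0.14,  1.28,  0.  , -1.17]), array([ 0.41,  0.53, -0.12,  0.92,  0.  , -1.17]), array([-0.54,  0.38,  0.19,  1.38,  0.  , -2.11]), array([-0.54,  0.44, -0.11,  1.02,  0.  , -2.11])]
False
3.1417 [0.52447919 0.30422752 0.09772416] [2.22105294e+00 2.22118151e+00 1.80084819e-03] [-0.25237857  0.10104774  0.39043031] 1.002144334264041 0.0
```

View pics/g1.png

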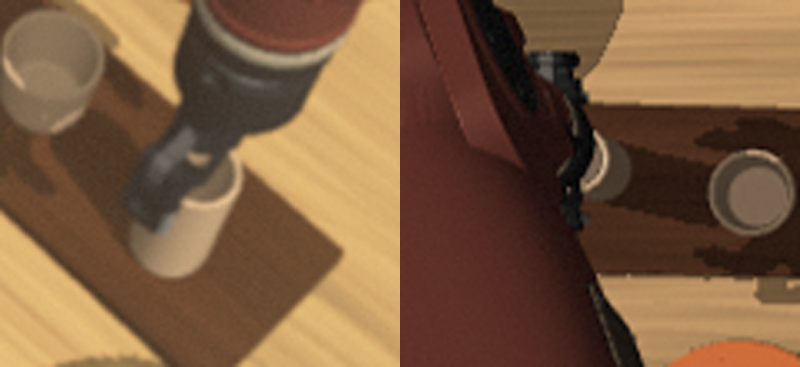

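The fingers straddle the tumbler at crop (185,185), with nothing else near them. I'll close in small steps and watch the force.

Run:
```python
from h import *
g=.70
while g>.5:
    bot.command_gripper(g);o=bot.get_obs()
    print(round(g,3),round(o["finger_gap"],3),round(o["gripper_force"],1),np.round(o["force"],1),round(o["time"],2))
    if o["gripper_force"]>15: break
    g-=.02 if o["gripper_force"]<.5 and g>.64 else .006
```

```text
0.7 0.705 0.0 [-0.3  0.6  0.4] 3.62
0.68 0.678 0.0 [ 0.  -0.3 -0.1] 3.84
0.66 0.663 0.0 [0.1 0.9 0.3] 4.06
0.64 0.642 0.0 [ 0.  -0.3  0.2] 4.28
0.634 0.632 0.0 [ 0.6  0.  -0.6] 4.49
0.628 0.628 0.0 [-0.  -0.1  0.6] 4.71
0.622 0.619 0.0 [ 0.1 -0.5 -0. ] 4.92
0.616 0.619 0.0 [ 0.7 -0.7 -1.2] 5.14
0.61 0.61 0.0 [-0.8 -0.3 -0.5] 5.36
0.604 0.605 0.0 [-0.3 -0.   0.2] 5.58
0.598 0.6 0.1 [-0.  -0.1 -0.5] 5.79
0.592 0.593 3.7 [-0.3 -0.5  1.1] 6.01
0.586 0.585 14.3 [-0.2 -0.1  2.1] 6.22
0.58 0.588 26.0 [ 0.  -1.2  4.2] 6.44
```

Run:
```python
from h import *
def p(s):
    o=bot.get_obs();print(s,np.round(o["ee_pos"],4),round(o["finger_gap"],3),round(o["gripper_force"],1),np.round(o["force"],1),round(o["time"],2))
bot.dwell(.3);p("grip")
e=bot.get_obs()["ee_pos"];np.save("e.npy",e)
bot.move_l([e[0],e[1],e[2]+.03],v=.06);p("lift")
bot.move_l([e[0],e[1],.27],v=.12);p("up");bot.dwell(.3);p("up")
s=bot.read_camera("scene")[:,:,::-1];t=bot.read_camera("top")[:,:,::-1]
cv2.imwrite("pics/l1.png",np.hstack([cv2.resize(s[180:330,310:460],(400,400),interpolation=2),cv2.resize(t[150:300,90:240],(400,400),interpolation=2)]))
```

```text
grip [0.5241 0.304  0.0972] 0.586 26.1 [ 0.1 -1.3  4.7] 6.74
lift [0.5241 0.304  0.1272] 0.586 25.9 [ 0.1 -0.9 -2. ] 7.39
up [0.5238 0.3039 0.2692] 0.584 25.9 [-1.  -0.7 -2.6] 8.73
up [0.524  0.304  0.2697] 0.585 25.9 [-0.3 -0.1 -1.4] 9.03
```

View pics/l1.png

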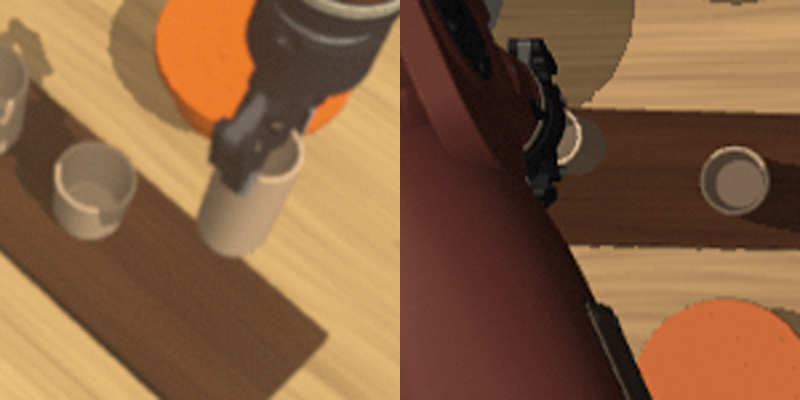

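The tumbler is held upright and clear of the board (crop ~(250,200)), and the beaker hasn't moved. Next I'll carry it over and lower it slowly.

Run:
```python
from h import *
def p(s):
    o=bot.get_obs();print(s,np.round(o["ee_pos"],4),round(o["finger_gap"],3),round(o["gripper_force"],1),np.round(o["force"],1),round(o["time"],2))
W=[.534,-.233]
bot.move_l([*W,.27],v=.14);p("over")
bot.move_l([*W,.162],v=.08);bot.dwell(.3);p("near")
print(bot.move_l([*W,.146],v=.008,force_limit=4));p("touch");bot.dwell(.2);p("touch")
s=bot.read_camera("scene")[:,:,::-1];t=bot.read_camera("top")[:,:,::-1]
cv2.imwrite("pics/p1.png",np.hstack([cv2.resize(s[80:230,140:290],(400,400),interpolation=2),cv2.resize(t[130:280,300:450],(400,400),interpolation=2)]))
```

```text
over [ 0.534  -0.2328  0.2701] 0.585 25.9 [ 0.9  0.3 -1.8] 13.12
near [ 0.5341 -0.233   0.1622] 0.584 25.9 [ 0.4 -0.7 -0.7] 14.92
True
touch [ 0.534  -0.233   0.1492] 0.588 26.6 [-1.   0.4  5. ] 16.36
touch [ 0.534  -0.233   0.1492] 0.583 26.6 [ 0.2 -0.1  5.5] 16.56
```

View pics/p1.png

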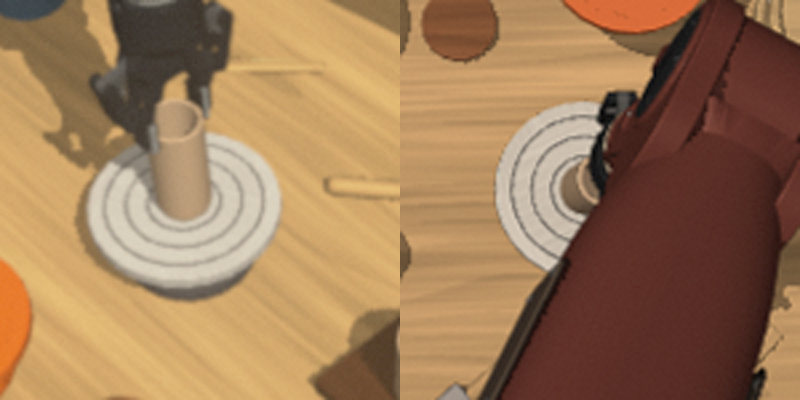

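The tumbler is on the wheel, centred within the inner ring (crop (183,195)), and contact came at the expected height. I'll release it gently and retreat.

Run:
```python
from h import *
def p(s):
    o=bot.get_obs();print(s,np.round(o["ee_pos"],4),round(o["finger_gap"],3),round(o["gripper_force"],1),np.round(o["force"],1),round(o["time"],2))
for g in(.588,.594,.602,.62,.7,.9): bot.command_gripper(g);p(g)
bot.move_l([.534,-.233,.30],v=.1);p("up")
bot.reach([.35,-.35,.33],np.load("rv.npy"));p("away")
s=bot.read_camera("scene")[:,:,::-1];t=bot.read_camera("top")[:,:,::-1]
cv2.imwrite("pics/f1.png",np.hstack([cv2.resize(s[90:290,140:340],(400,400),interpolation=2),cv2.resize(t[110:310,220:420],(400,400),interpolation=2)]))
```

```text
0.588 [ 0.5341 -0.233   0.1491] 0.591 16.3 [0.4 0.1 5.3] 16.88
0.594 [ 0.5336 -0.2327  0.1483] 0.597 0.9 [0.8 0.1 2. ] 17.09
0.602 [ 0.5332 -0.2326  0.1481] 0.606 0.2 [0.4 0.1 0.2] 17.31
0.62 [ 0.5332 -0.2325  0.1482] 0.621 0.0 [0.  0.3 0.2] 17.52
0.7 [ 0.5334 -0.2326  0.1483] 0.699 0.0 [-0.4  0.1  0.7] 17.77
0.9 [ 0.5334 -0.2326  0.1483] 0.901 0.0 [-0.3  2.  -0.2] 18.08
up [ 0.5338 -0.2329  0.2994] 0.9 0.0 [-0.3 -0.2 -0. ] 19.75
away [ 0.3506 -0.3497  0.3298] 0.897 0.0 [-0.5  0.9 -0.4] 20.63
```

View pics/f1.png

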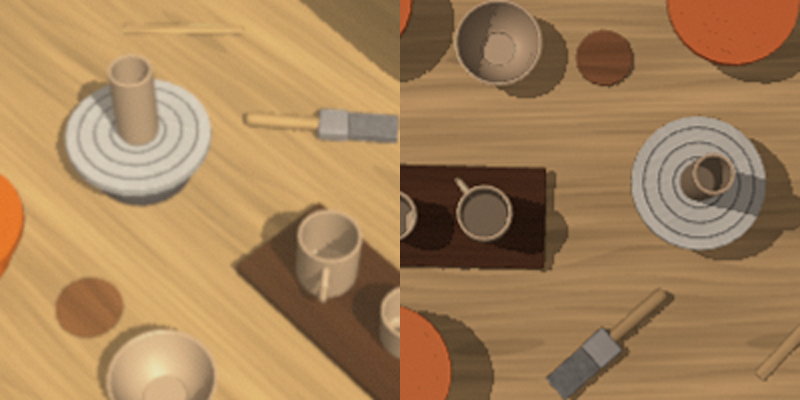

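The tumbler stands upright on the wheel, with its rim at top pixel about (376,196.5). The mug and beaker are where they were. I'll check the offset numerically, then hand in.

Run:
```python
from h import *
r=world("top",(375.8,196.4),.18);w=world("top",(369,201),.07);d=np.linalg.norm(r-w);print(r,w,d)
if d<.012: print(bot.job_done())
```

```text
[ 0.53258494 -0.2292656 ] [ 0.53192757 -0.23275538] 0.0035511540717703648
the job is handed in; nothing more can be done
None
```

The job is handed in: the tumbler stands upright on the banding wheel, about 4 mm off centre by camera, gripped at about 26 N a side and set down with about 5 N; the beaker and mug look unmoved in the pictures (not measured).

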